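Find the takeaway lid that rocks and press it home

TASK

Four takeaway coffees stand in the bamboo cup rack and one of their black lids is not snapped on. Press down on the side of each lid, to the left or right of its red sip-hole seal, until you find the one that rocks; then press that lid firmly home on the cup rim, at the red seal and at the edge across from it, so that it sits fully down and no longer rocks. Only press with the fingertips: do not lift any cup out of its place, do not crush a cup, leave everything else standing where it is, and finish with the hand clear.

Things in the scene. Friction and masses are not known exactly. Their poses are not given: they have to be found in the camera images.
- rack: Fixed bamboo cup rack, 216 x 216 mm, 68 mm tall: base, corner posts and a top board with four 73 mm holes, where the cups stand in a 2 x 2 square, centres 104 mm apart. Origin: centre of its underside, on the table; z up; its front is its -x side (faces the robot, turned up to 0.4 rad). Cups: kraft paper, rim 80 mm wide, about 270 g, loose.
- top_1 (a point): Point of the rack on the axis of the front left (rack x -52, y +52 mm) cup, 121 mm above the rack's underside: the centre of the top of a lid that is seated there (4 mm lower than the top of an unseated one). The black lids have flat round tops 69 mm across. A red oval seal lies 22 mm from each lid's centre, to the rack's front, but turned about the cup's axis by up to 0.25 rad either way.
- top_2 (a point): The same for the front right (rack x -52, y -52 mm) cup.
- top_3 (a point): The same for the back left (rack x +52, y +52 mm) cup.
- top_4 (a point): The same for the back right (rack x +52, y -52 mm) cup.
- disc_1: Cork disc in the rack under the front left cup, 68 mm across, 3 mm thick, origin at the centre of its underside, 109 mm below top_1. It carries the cup's weight of 2.2 to 3 N while the cup is not lifted.
- disc_2: The same under top_2.
- disc_3: The same under top_3.
- disc_4: The same under top_4.
- lid_rock (a joint): Roll (rad) of the one loose lid about the line through its red seal and its centre, + when its rack +y side is up; does not tell which cup it is on. It rides on the rim at two points, under the seal and across from it, and rocks about them: 1 to 2 N on its left or right side tips it up to 0.1 rad, to a stop on the rim, and it stays so. A seated lid reads 0 and cannot rock.
- lid_front (a joint): How far the loose lid stands up at its red-seal end, rad (0 = fully down; 0.055 = 4 mm up, at 36 mm from the lid's centre). A press of 6 to 9 N near that end pushes it down; it stays where it is pushed. Pressed in its middle, it takes about 12 N to push both ends down.
- lid_back (a joint): The same for the end across from the red seal.
- jug: Stainless milk jug, 76 mm wide, 100 mm tall, handle to its +y; stands to the left of the rack. Loose, to be left alone. Origin under its centre.
- spare_lid: A spare black lid without a seal, 85 mm across, 20 mm high, lying on the table to the right of the rack. Loose, to be left alone. Origin under its centre.
- spoon: Steel cupping spoon 170 mm long, 9 mm high, lying on the table 0.28 m to the right of the rack's middle. Loose, to be left alone.
- dripper: Black ceramic coffee dripper, 116 mm wide, 80 mm tall, beyond the rack. Loose, to be left alone. Origin under its centre.
- cup_stack: Stack of empty kraft cups upside down, 82 mm wide, 135 mm tall, beyond the rack. Loose, to be left alone. Origin under its centre.
Things that resemble listed ones, but are neither listed nor needed, are in the scene too. Leave any yellow look-alike of the part that bears lid_rock alone.

How it is judged:
On the way, in this order (a step that is already met when the one before it is completed fails the run):
1. the loose lid is found: pressed on a side, it rocks by more than 0.06 rad ((value of joint lid_rock above 0.06 rad or value of joint lid_rock below -0.06 rad)), for 0.05 s.
2. the loose lid is pressed fully down at both ends (value of joint each of lid_front, lid_back below 0.015 rad), for 0.2 s.
At the end, for the whole second after the job is handed in: The loose lid is seated all round: both ends within 0.015 rad (about 1 mm) of fully down and level across within 0.035 rad, and all four cups still stand on their cork discs in the rack (all of step 2 and value of joint lid_rock between -0.035 and 0.035 rad and contact force between each of disc_1, disc_2, disc_3, disc_4 and anything else above 1 N); the robot touches nothing.
It fails at once if a cup is lifted off its cork disc (contact force between any of disc_1, disc_2, disc_3, disc_4 and anything else below 0.2 N).
It fails at once if a cup is crushed: the fingers press with more than 60 N (contact force between the fingers and anything else above 60 N).
It fails at once if a bystander is moved by more than 25 mm (distance of any of jug, spare_lid, spoon, dripper, cup_stack from where it was at the start of the episode above 0.025 m).
It also fails if it takes over 61 s, if anything falls off the work surface, if the arm or the gripper's body presses on something with over 40 N, if the wrist force passes 120 N, or if a joint passes its speed limit or range.

ROBOT

A 7-joint arm with a two-finger parallel gripper is mounted at the origin on the work surface. World frame = base frame: x ahead of the robot, y to its left, z up, the work surface at z = 0. Lengths are in m, angles in rad, forces in N, time in s.
With the tool pointing down it reaches from about 0.35 to 0.9 m from the base axis. Payload 7.2 kg.
Tool frame: the origin (TCP) lies at the very end of the fingers, on their centre line; the grasp point (between the pads) lies 19 mm behind it; z points along the fingers, y is the line along which they close (so a half turn about z gives the same grasp; the last joint's range is limited). The gripper opens to 88 mm and grips with 3 to 60 N. Pads are 20 mm wide; open, the fingers measure 115 mm over their backs; the gripper's body (75 mm by 178 mm) begins 61 mm behind the grasp point.
Start: joints at [1.27, 0.411, -0.013, 1.596, 0.006, 1.134, -0.082], TCP at [0.144, -0.608, 0.223] pointing down, gripper open.
Joint ranges: [-2.95, 2.95], [-0.29, 1.99], [-1.47, 1.44], [0.14, 2.54], [-1.03, 4.17], [0.13, 1.85], [-2.86, 2.86]. Speed limits (rad/s): [2.39, 2.39, 3.01, 3.01, 3.14, 3.14, 3.14].

INTERFACE

Orientations are given as a rotation vector (axis times angle).
In Python, from rig import monitor, viewer, ticket gives the robot as it stands.
- The arm moves only by the shell command python3 -m crank 'ROWS' [OPENING] [FORCE]. ROWS is JSON, a list that holds one entry, the list of rows, each a list of 4 numbers: the shift along the tool's x, y, z in units of 40 mm (1.0 is 40 mm), then the turn about the tool's z in units of 5 degrees (1.0 is 5 degrees). A call has 1 to 10 rows; each row is the pose to reach, as a shift and turn from the pose commanded when the call began, along the tool's axes at that moment; what a row does not reach only later rows make up. A row lasts 1/12 s, in which the tool goes at most 41.7 mm and 7.16 degrees, less where a joint would pass 70% of its speed; a pose out of reach is approached as far as the arm can. A call with a gripper value outside its range is refused whole. OPENING is the closure, from -1 (fully open) to 1 (shut), so that 0 is half open, set as the call begins (- or left out, the last holds). The fingers move at their own pace and stop on an object; FORCE is the grip in N (left out, the last holds). Time passes only in rows, so rows that repeat a pose let the fingers close. It gives the time, the measured TCP pose, the force, the opening and the grip force at its end, in the units of the state.
- monitor.read_state(): the state, without advancing time (a new reading comes with each control period).
- viewer.read_camera(name): name is "scene" or "top"; returns (picture, depth): 384x512x3 uint8, red, green, blue; 384x512 float32, m along the optical axis (not along the pixel's ray), 0 where there is no reading.
- viewer.get_calibration(name): a dict with "camera_matrix" (3x3 intrinsics, pixels), "view" (4x4, takes a point from world to camera coordinates). Camera axes: x right, y down, z forward; pixel columns grow to the right and rows downward; lengths in m; the calibration is good to about 2 mm. A picture is of the moment at which its call begins. get_calibration takes no time and is no camera call.
- ticket.hand_in(): hands the job in; it is judged then, once.
Trained networks look in the newest picture that a camera, given by its name, has taken for a name from the list of things; names that differ only in an ending like _2 or _b are one class to them, and where a whole thing is asked for, a point or a joint stands for the part that bears it (a point fixed in the world has none). Each returns a list of dicts, best first, with "conf" (0 to 1); they miss things now and then, are a little off and sometimes report something else, mostly with a low value. They report only what shows in the picture. A call takes as long as a camera call. They do not tell look-alikes from the thing itself.
- viewer.spot_in(camera, query): "pixel" ([column, row] in pixels, amid what is visible of it).
- viewer.mark_of(camera, query): "pixel" ([column, row] in pixels: a listed point, or the origin of a listed thing).
The state is a dict: "t": time; "joint_pos": joint angles; "joint_velocities": joint speeds; "tau": joint torques, N m; "tcp_pos": TCP position; "orientation": TCP orientation; "ft_force": force on the tool from outside, world axes, zero at the start; "ft_torque": the same for the moment, N m; "grip_width": finger opening in m; "gripper_force": force on a finger pad.
Only numpy, scipy, OpenCV 4.12 (cv2) and the standard library are available. Lean on these libraries where they do the work, as an engineer would, in place of code of your own. Each camera call takes 0.05 s, during which the arm holds its last target. There are 200 camera calls.

## Working session

There is one attempt and no reset: what is moved stays moved. The work goes in short steps, Python scripts to look and compute and a shell command to move; the robot and the scene stay as the last step left them, time stands still between calls to the robot, and variables do not carry over. Pictures are saved under pics/ and viewed, at most 10 in all, crops included, and the job is handed in when it is done.

```bash
mkdir -p pics; ls; cat > h.py <<'E'
import numpy as np, cv2
from rig import monitor, viewer, ticket
from scipy.spatial.transform import Rotation as R
def cal(c):
    k=viewer.get_calibration(c); return np.array(k["camera_matrix"]),np.array(k["view"])
def pt(c,px,z):
    K,V=cal(c); d=V[:3,:3].T@np.linalg.inv(K)@[px[0],px[1],1]; o=-V[:3,:3].T@V[:3,3]
    return o+d*(z-o[2])/d[2]
def proj(c,p):
    K,V=cal(c); q=K@(V[:3,:3]@p+V[:3,3]); return q[:2]/q[2]
def shift(p):  # world point -> tool units from measured pose
    s=monitor.read_state(); return R.from_rotvec(s["orientation"]).inv().apply(np.array(p)-s["tcp_pos"])/0.04
E
python3 - <<'E'
from h import *
s=monitor.read_state(); print(s)
for c in("top","scene"):
    im,d=viewer.read_camera(c); cv2.imwrite(f"pics/{c}0.png",cv2.resize(im[...,::-1],(768,576))); np.save(c+"d.npy",d);np.save(c+"i.npy",im)
for q in("top_1","rack"):
    for r in viewer.mark_of("top",q): print(q,r,pt("top",r["pixel"],.121 if q!="rack" else 0))
for r in viewer.spot_in("top","lid_rock"): print("lid",r,pt("top",r["pixel"],.121))
E
```

```text
pics
{'t': 0.0, 'joint_pos': array([ 1.2698138 ,  0.4119086 , -0.01269166,  1.59705019,  0.00564367,
        1.13427376, -0.08219014]), 'joint_velocities': array([ 0.00041173,  0.00096492, -0.00034368,  0.00180302, -0.00052964,
        0.00202768,  0.00131057]), 'tau': array([-9.64609826e-04, -5.87943256e+01,  6.41620494e-01, -2.91069263e+01,
       -5.37485734e-02,  1.84751605e-02,  1.87965543e-04]), 'tcp_pos': array([ 0.14399604, -0.6076693 ,  0.22180126]), 'orientation': array([-3.11877454e+00, -3.64700544e-01,  5.42358636e-04]), 'ft_force': array([ 0.44378139, -0.27486889, -0.21535675]), 'ft_torque': array([-0.07789833,  0.03326475,  0.03381345]), 'gripper_force': 0.0, 'grip_width': 0.08757450287518025}
top_1 {'pixel': [355.2, 186.6], 'conf': 0.9} [ 0.57731293 -0.21935562  0.121     ]
top_1 {'pixel': [313.7, 224.2], 'conf': 0.67} [ 0.48442766 -0.11100962  0.121     ]
top_1 {'pixel': [310.2, 183.6], 'conf': 0.66} [ 0.5874526  -0.10583999  0.121     ]
top_1 {'pixel': [352.0, 228.1], 'conf': 0.56} [ 0.47276645 -0.20634687  0.121     ]
rack {'pixel': [325.5, 210.8], 'conf': 0.84} [ 0.5252956  -0.16199906  0.        ]
lid {'pixel': [374.2, 285.9], 'conf': 0.82} [ 0.33005678 -0.25410652  0.121     ]
lid {'pixel': [303.7, 281.6], 'conf': 0.71} [ 0.34353932 -0.08126977  0.121     ]
lid {'pixel': [395.5, 155.6], 'conf': 0.66} [ 0.65485787 -0.3256712   0.121     ]
lid {'pixel': [355.0, 226.6], 'conf': 0.61} [ 0.47635796 -0.21400944  0.121     ]
```

View pics/top0.png

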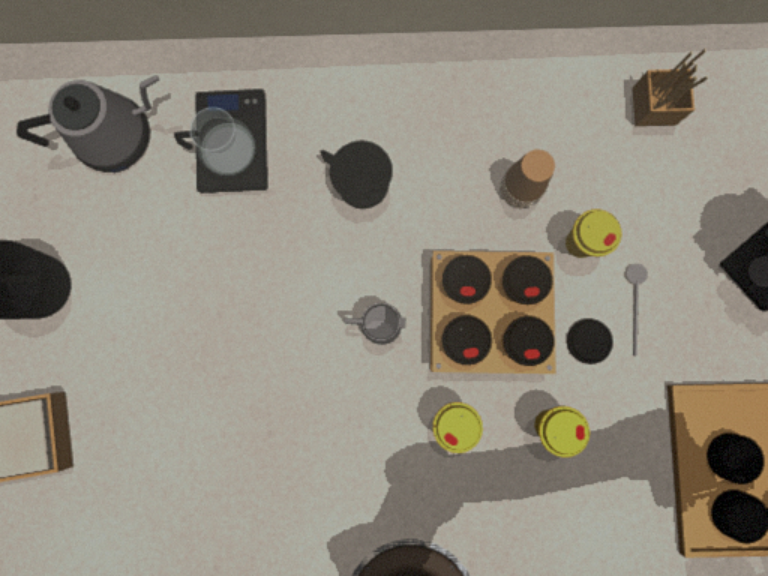

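View pics/scene0.png

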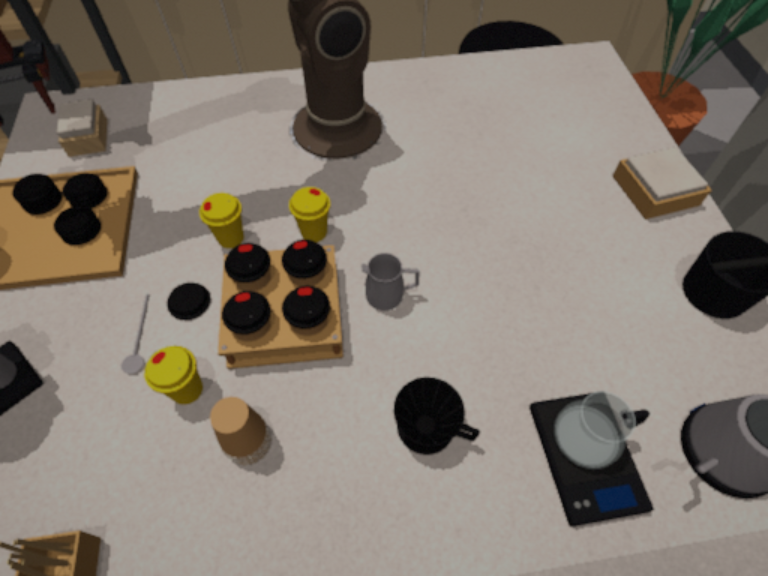

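The top view (768x576) shows the rack at (432–553, 251–373), with black lids at (466,279), (527,279), (466,340) and (528,340), each with a red seal on its front (lower) edge. The yellow-lidded cups at (458,428), (563,432) and (597,233) are look-alikes, and the bare black lid at (589,341) is the spare. The targets are the four black lids in the rack.

```bash
python3 - <<'E'
from h import *
im=np.load("topi.npy").astype(int); d=np.load("topd.npy"); K,V=cal("top")
v,u=np.mgrid[:384,:512]
P=np.stack([(u-K[0,2])/K[0,0]*d,(v-K[1,2])/K[1,1]*d,d],-1)-V[:3,3]
P=P@V[:3,:3]   # world
print("cam",-V[:3,:3].T@V[:3,3])
roi=(u>284)&(u<374)&(v>164)&(v<252)
top=roi&(P[...,2]>.108)&(P[...,2]<.14)
print("n",top.sum())
red=roi&(im[...,0]>110)&(im[...,1]<70)
n,lab,st,ce=cv2.connectedComponentsWithStats(red.astype(np.uint8))
seals=[pt("top",ce[i],.121) for i in range(1,n) if st[i,4]>8]
print("seals",np.round(seals,4),[st[i,4] for i in range(1,n)])
guess=np.array([[.484,-.111],[.473,-.208],[.587,-.107],[.577,-.215]])
for g in guess:
    m=top&(np.hypot(P[...,0]-g[0],P[...,1]-g[1])<.045)
    uv=np.c_[u[m],v[m]].astype(np.float32); (c,r)=cv2.minEnclosingCircle(uv)
    z=P[...,2][m]; c2=pt("top",c,.119)
    A=np.c_[P[m][:,:2]-c2[:2],np.ones(m.sum())]; mm=np.hypot(*A[:,:2].T)<.028
    f=np.linalg.lstsq(A[mm],z[mm],rcond=None)[0]
    print(g,"circ",np.round(c2,4),c,r,"mean",P[m].mean(0).round(4),"plane",f.round(4),m.sum())
# rack corners board
b=roi&(im[...,0]>130)&(im[...,2]<130)&(im[...,1]>80)
b=b|roi&(P[...,2]>.06)&(P[...,2]<.075)
m=(P[...,2]>.055)&(P[...,2]<.15)&(u>270)&(u<378)&(v>155)&(v<262)
k=cv2.connectedComponentsWithStats(m.astype(np.uint8)); 
i=1+np.argmax(k[2][1:,4]); q=P[(k[1]==i)][:,:2].astype(np.float32)*1000
print("rack rect mm",cv2.minAreaRect(q))
E
```

```text
cam [0.45577732 0.01711822 1.07728189]
n 3335
seals [[ 0.5621 -0.1079  0.121 ]
 [ 0.5584 -0.2159  0.121 ]
 [ 0.4582 -0.1097  0.121 ]
 [ 0.4542 -0.2113  0.121 ]] [np.int32(52), np.int32(50), np.int32(52), np.int32(52)]
[ 0.484 -0.111] circ [ 0.4801 -0.1056  0.119 ] (311.5, 226.0) 16.650924682617188 mean [ 0.4804 -0.106   0.1189] plane [-0.0088  0.006   0.121 ] 802
[ 0.473 -0.208] circ [ 0.4767 -0.2084  0.119 ] (352.5416564941406, 226.5416717529297) 17.04426383972168 mean [ 0.4758 -0.2071  0.1219] plane [-0.0033  0.0057  0.125 ] 880
[ 0.587 -0.107] circ [ 0.5827 -0.108   0.119 ] (311.0, 185.5500030517578) 16.367826461791992 mean [ 0.583  -0.1082  0.1187] plane [-0.0092 -0.0092  0.1212] 806
[ 0.577 -0.215] circ [ 0.5786 -0.211   0.119 ] (351.69683837890625, 186.2664031982422) 16.39514923095703 mean [ 0.5788 -0.2108  0.1187] plane [ 0.0017 -0.0039  0.1211] 806
rack rect mm ((530.43994140625, -160.13153076171875), (217.15426635742188, 216.3877716064453), 88.01493072509766)
```

Depth puts the front right lid top (scene pixel ~(352,226) in the top view) at 125 mm, against 121 mm for the other three. Front right is therefore the loose one, and pressing it should confirm that. I'll check this with one enlarged crop and work out the approach.

```bash
python3 - <<'E'
from h import *
im=np.load("topi.npy"); c=im[150:265,270:385,::-1]; cv2.imwrite("pics/crop.png",cv2.resize(c,(575,575),interpolation=cv2.INTER_CUBIC))
print(shift([.4788,-.2344,.165]), shift([.4765,-.2085,.165]))
E
```

```text
[10.29573496 -7.15540022  1.43617621] [10.38916716 -7.79869853  1.43662419]
```

View pics/crop.png

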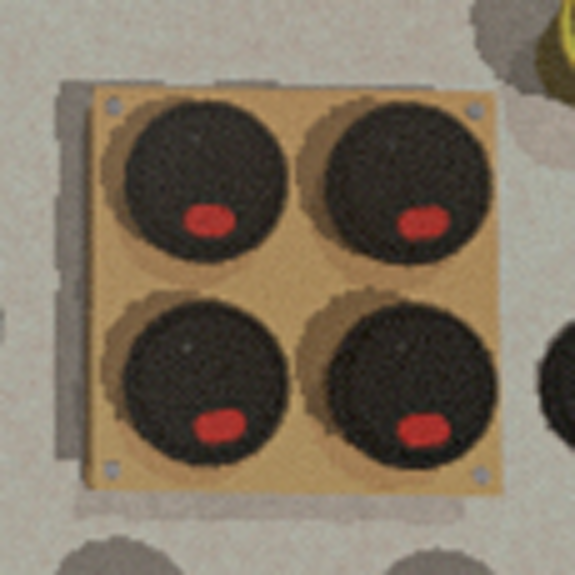

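The crop shows the four red-sealed black lids. Front right, at (412,385), looks slightly larger than the others, so it stands higher. I'll move over its right side with the fingers shut.

```bash
python3 -m crank '[[[1.0,-0.7,0,0.2],[2.0,-1.4,0,0.5],[3.0,-2.1,0,0.8],[4.0,-2.8,0,1.0],[5.0,-3.5,0,1.2],[6.0,-4.2,0,1.4],[7.0,-4.9,0,1.6],[7.8,-5.4,0,1.6],[8.6,-6.0,0,1.6],[9.2,-6.4,0,1.6]]]' 1 10
python3 -c "
from h import *
print(shift([.4788,-.2344,.135]))"
```

```text
t: 1.08
tcp_pos: [0.423, -0.2959, 0.2229]
orientation: [3.138, 0.146, 0.001]
ft_force: [0.6, 0.5, -0.2]
grip_width: 0.0247
gripper_force: 0.0
[ 1.53203662 -1.40163185  2.19739549]
```

```bash
python3 -m crank '[[[0.6,-0.5,0.3,0],[1.1,-0.9,0.8,0],[1.1,-0.9,1.3,0],[1.1,-0.9,1.3,0],[1.1,-0.9,1.3,0],[1.1,-0.9,1.3,0]]]'
python3 -c "
from h import *
print(shift([.4788,-.2344,.135]),monitor.read_state()['tcp_pos'])"
```

```text
t: 1.58
tcp_pos: [0.4622, -0.2588, 0.1715]
orientation: [3.138, 0.144, 0.0]
ft_force: [0.0, -0.2, -0.1]
grip_width: 0.0004
gripper_force: 0.0
[ 0.46952118 -0.57033874  0.911244  ] [ 0.46217626 -0.25881131  0.17146234]
```

```bash
python3 -m crank '[[[0.3,-0.3,0.2,0],[0.47,-0.57,0.5,0],[0.47,-0.57,0.85,0],[0.47,-0.57,0.85,0],[0.47,-0.57,0.85,0],[0.47,-0.57,0.85,0]]]'
python3 -c "
from h import *
print(shift([.4788,-.2344,.125]),monitor.read_state())"
```

```text
t: 2.08
tcp_pos: [0.4791, -0.2346, 0.138]
orientation: [3.137, 0.143, 0.002]
ft_force: [0.7, -0.2, 0.7]
grip_width: 0.0004
gripper_force: 0.0
[-0.00828966 -0.00526459  0.32431881] {'t': 2.0833, 'joint_pos': array([ 0.55401532,  0.36158073, -0.23697255,  1.90109442,  0.10788769,
        0.8895077 , -1.21557102]), 'joint_velocities': array([-0.00215614, -0.00343312, -0.00257297, -0.00177067, -0.00158416,
       -0.00531237, -0.00060469]), 'tau': array([-2.21789642e-01, -5.00295138e+01, -1.92409225e+00, -2.45407230e+01,
       -2.55674397e-02, -5.44366788e-02,  1.46476421e-03]), 'tcp_pos': array([ 0.47913307, -0.23456565,  0.13797337]), 'orientation': array([3.13719628e+00, 1.43395832e-01, 1.90028850e-03]), 'ft_force': array([ 0.65246779, -0.17698485,  0.71015344]), 'ft_torque': array([ 0.02980653,  0.0736741 , -0.04345377]), 'gripper_force': 0.0, 'grip_width': 0.00035261160077752816}
```

```bash
python3 -m crank '[[[0,0,0.25,0],[0,0,0.32,0],[0,0,0.35,0],[0,0,0.35,0]]]'; python3 -m crank '[[[0,0,0.025,0],[0,0,0.025,0],[0,0,0.025,0]]]'
```

```text
t: 2.42
tcp_pos: [0.4791, -0.2342, 0.1229]
orientation: [3.137, 0.145, 0.001]
ft_force: [0.1, -0.2, 3.2]
grip_width: 0.0003
gripper_force: 1.6
t: 2.67
tcp_pos: [0.4794, -0.2343, 0.1226]
orientation: [3.137, 0.145, 0.002]
ft_force: [-1.8, -2.6, 8.3]
grip_width: 0.0008
gripper_force: 4.2
```

```bash
python3 -m crank '[[[0,0,0.025,0],[0,0,0.025,0],[0,0,0.025,0]]]'
```

```text
t: 2.92
tcp_pos: [0.4797, -0.2346, 0.1223]
orientation: [3.136, 0.145, 0.003]
ft_force: [-2.9, -2.5, 13.9]
grip_width: 0.0002
gripper_force: 6.8
```

```bash
python3 -m crank '[[[0,0,-0.6,0],[0,1.0,-1.5,0],[-0.5,2.5,-2.0,0],[-1.0,4.0,-2.0,0],[-1.0,5,-2.0,0],[-1.0,5,-2.0,0],[-1.0,5,-2.0,0],[-1.0,5,-2.0,0]]]'
cat > look.py <<'E'
from h import *
v,u=np.mgrid[:384,:512]; K,V=cal("top")
def run(name):
    ds=[]
    for _ in range(3): im,d=viewer.read_camera("top"); ds.append(d)
    d=np.median(ds,0)
    P=(np.stack([(u-K[0,2])/K[0,0]*d,(v-K[1,2])/K[1,1]*d,d],-1)-V[:3,3])@V[:3,:3]
    cv2.imwrite(f"pics/{name}.png",cv2.resize(im[150:265,270:385,::-1],(575,575),interpolation=cv2.INTER_CUBIC))
    s=np.array([-.996,-.09])
    for g in [[.4801,-.1056],[.4765,-.2085],[.5827,-.108],[.5786,-.211]]:
        r=P[...,:2]-g; m=(np.hypot(r[...,0],r[...,1])<.031)&(P[...,2]>.1)&(P[...,2]<.14)
        a=r[m]@s; b=r[m]@np.array([.09,-.996]); z=P[...,2][m]
        f=np.linalg.lstsq(np.c_[a,b,np.ones(len(a))],z,rcond=None)[0]
        print("to-seal slope, right slope, z",f.round(4),m.sum())
E
python3 -c "
from look import *
run('a1')"
```

```text
t: 3.58
tcp_pos: [0.4557, -0.4403, 0.2001]
orientation: [3.138, 0.137, -0.002]
ft_force: [-0.3, 0.5, -1.1]
grip_width: 0.0001
gripper_force: 0.0
to-seal slope, right slope, z [ 0.002  -0.0011  0.1211] 481
to-seal slope, right slope, z [ 0.0075 -0.1047  0.1251] 474
to-seal slope, right slope, z [-0.0015 -0.0012  0.1211] 467
to-seal slope, right slope, z [-0.001   0.0038  0.1211] 473
```

The lid rocked: it now tilts 0.105 rad, right side down, with its ends still up at 125 mm. Next I'll press the seal end.

```bash
python3 -c "
from h import *
print(shift([.4486,-.211,.16]),shift([.4486,-.211,.132]))"
```

```text
[ 0.28568772 -5.57567066  1.01208019] [ 0.28580713 -5.57436467  1.71207896]
```

```bash
python3 -m crank '[[[0.1,-1,0,0],[0.2,-2,0,0],[0.3,-3,0,0],[0.3,-4,0,0],[0.3,-5,0.3,0],[0.3,-5.57,0.7,0],[0.3,-5.57,1.3,0],[0.3,-5.57,1.5,0],[0.3,-5.57,1.5,0],[0.3,-5.57,1.5,0]]]'
python3 -c "
from h import *
print(shift([.4486,-.211,.122]))"
```

```text
t: 4.57
tcp_pos: [0.4491, -0.213, 0.1409]
orientation: [-3.138, -0.147, 0.001]
ft_force: [-0.1, 0.2, 0.6]
grip_width: 0.0003
gripper_force: 0.0
[-0.00759295 -0.05096718  0.47237828]
```

```bash
python3 -m crank '[[[0,-0.05,0.2,0],[0,-0.05,0.32,0],[0,-0.05,0.38,0],[0,-0.05,0.42,0],[0,-0.05,0.45,0],[0,-0.05,0.45,0]]]'; python3 -m crank '[[[0,0,0.03,0],[0,0,0.06,0],[0,0,0.06,0],[0,0,0.06,0]]]'
```

```text
t: 5.07
tcp_pos: [0.4486, -0.2112, 0.123]
orientation: [-3.138, -0.146, 0.001]
ft_force: [-3.1, 1.2, 6.0]
grip_width: 0.0008
gripper_force: 3.3
t: 5.4
tcp_pos: [0.4488, -0.2112, 0.1215]
orientation: [3.138, 0.146, -0.0]
ft_force: [-5.5, 2.9, 14.2]
grip_width: 0.0005
gripper_force: 7.3
```

```bash
python3 -m crank '[[[0,0,0.03,0],[0,0,0.05,0],[0,0,0.05,0]]]'; python3 -m crank '[[[0,0,-0.5,0],[0.4,0,-1,0],[1.0,0,-1,0],[1.4,0.1,-1,0],[1.4,0.1,-0.8,0],[1.4,0.1,-0.5,0],[1.4,0.1,-0.5,0],[1.4,0.1,-0.5,0]]]'
python3 -c "
from h import *
print(shift([.5044,-.206,.122]))"
```

```text
t: 5.65
tcp_pos: [0.4491, -0.211, 0.1203]
orientation: [3.138, 0.146, 0.001]
ft_force: [-7.7, 4.5, 23.0]
grip_width: 0.0006
gripper_force: 11.7
t: 6.32
tcp_pos: [0.5036, -0.2099, 0.1372]
orientation: [-3.137, -0.145, 0.004]
ft_force: [-0.3, -0.2, 0.4]
grip_width: 0.0003
gripper_force: 0.0
[ 0.0312065  -0.09544881  0.38029868]
```

```bash
python3 -m crank '[[[0,-0.08,0.15,0],[0,-0.08,0.28,0],[0,-0.08,0.34,0],[0,-0.08,0.38,0],[0,-0.08,0.42,0],[0,-0.08,0.42,0]]]'; python3 -m crank '[[[0,0,0.03,0],[0,0,0.06,0],[0,0,0.06,0],[0,0,0.06,0]]]'
```

```text
t: 6.82
tcp_pos: [0.5052, -0.2068, 0.1219]
orientation: [3.138, 0.146, 0.002]
ft_force: [0.0, 0.1, 2.2]
grip_width: 0.0004
gripper_force: 1.1
t: 7.15
tcp_pos: [0.5062, -0.2069, 0.1207]
orientation: [3.137, 0.146, 0.005]
ft_force: [-0.5, 0.8, 10.9]
grip_width: 0.0006
gripper_force: 5.4
```

```bash
python3 -m crank '[[[0,0,0.03,0],[0,0,0.06,0],[0,0,0.06,0]]]'; python3 -m crank '[[[0,0,-0.6,0],[0,1.0,-1.5,0],[-0.5,2.5,-2.0,0],[-1.0,4.0,-2.0,0],[-1.5,5,-2.0,0],[-1.5,5.5,-2.0,0],[-1.5,5.5,-2.0,0],[-1.5,5.5,-2.0,0]]]'
python3 -c "
from look import *
run('a2')"
```

```text
t: 7.4
tcp_pos: [0.5081, -0.2072, 0.12]
orientation: [3.136, 0.147, 0.011]
ft_force: [-0.3, 1.6, 20.7]
grip_width: 0.0003
gripper_force: 10.2
t: 8.07
tcp_pos: [0.461, -0.4403, 0.1966]
orientation: [3.134, 0.13, -0.003]
ft_force: [-1.5, -1.0, -0.2]
grip_width: 0.0005
gripper_force: 0.0
to-seal slope, right slope, z [0.0116 0.0058 0.1211] 478
to-seal slope, right slope, z [0.0088 0.0011 0.1207] 483
to-seal slope, right slope, z [ 0.0049 -0.0017  0.1211] 466
to-seal slope, right slope, z [0.0061 0.0101 0.1211] 469
```

```bash
python3 -c "
from look import *
run('a3')
im,_=viewer.read_camera('scene'); cv2.imwrite('pics/s3.png',cv2.resize(im[...,::-1],(768,576)))"
```

```text
to-seal slope, right slope, z [0.0042 0.0018 0.1211] 483
to-seal slope, right slope, z [0.0177 0.0013 0.1207] 485
to-seal slope, right slope, z [ 0.008  -0.0026  0.1212] 464
to-seal slope, right slope, z [0.0036 0.0033 0.1211] 469
```

View pics/s3.png

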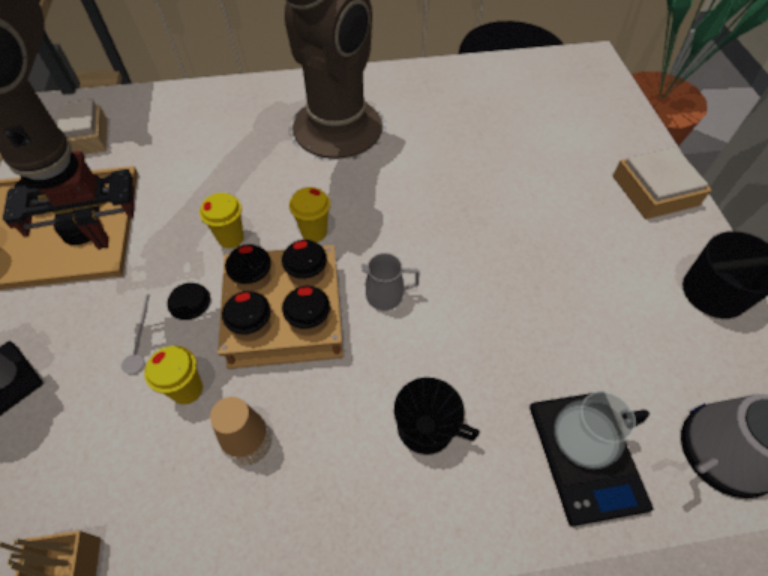

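The scene view shows everything in place and the hand clear at (70,200). The lid at (248,263) looks down, but its seal-end slope reads slightly high, so I'll press that end once more.

```bash
python3 -c "
from h import *
print(shift([.4486,-.209,.137]))"
```

```text
[ 0.08617343 -5.53203478  1.49534566]
```

```bash
python3 -m crank '[[[0,-1,0,0],[0.1,-2,0,0],[0.1,-3,0,0],[0.1,-4,0,0],[0.1,-5,0.3,0],[0.1,-5.55,0.7,0],[0.1,-5.55,1.2,0],[0.1,-5.55,1.4,0],[0.1,-5.55,1.4,0],[0.1,-5.55,1.4,0]]]'
python3 -c "
from h import *
print(shift([.4486,-.209,.121]))"
```

```text
t: 9.25
tcp_pos: [0.4488, -0.2103, 0.1408]
orientation: [3.138, 0.146, -0.001]
ft_force: [0.6, 0.4, 0.2]
grip_width: 0.0004
gripper_force: 0.0
[-0.00289871 -0.03406601  0.49590982]
```

```bash
python3 -m crank '[[[0,0,0.25,0],[0,0,0.4,0],[0,0,0.46,0],[0,0,0.49,0],[0,0,0.49,0],[0,0,0.49,0]]]'; python3 -m crank '[[[0,0,0.03,0],[0,0,0.06,0],[0,0,0.09,0],[0,0,0.09,0]]]'
```

```text
t: 9.75
tcp_pos: [0.4485, -0.2103, 0.1211]
orientation: [3.138, 0.145, -0.001]
ft_force: [-1.1, 1.1, 1.8]
grip_width: 0.0006
gripper_force: 1.1
t: 10.08
tcp_pos: [0.4486, -0.2106, 0.1199]
orientation: [3.137, 0.145, 0.0]
ft_force: [-11.5, 1.9, 29.1]
grip_width: 0.0009
gripper_force: 14.6
```

Contact came at about 121 mm, and 29 N moved it only about 1 mm, so the seal end is down. I'll clear the hand and take a last depth reading.

```bash
python3 -m crank '[[[0,0,-0.6,0],[0,1.0,-1.5,0],[0,2.5,-2.0,0],[0,4.0,-2.0,0],[0,5,-2.0,0],[0,5.5,-2.0,0],[0,5.5,-2.0,0],[0,5.5,-2.0,0]]]'
python3 -c "
from look import *
run('a4'); run('a5'); run('a6')"
```

```text
t: 10.75
tcp_pos: [0.4675, -0.4359, 0.197]
orientation: [3.136, 0.135, -0.001]
ft_force: [-0.7, 0.1, 0.7]
grip_width: 0.0005
gripper_force: 0.0
to-seal slope, right slope, z [0.0104 0.0046 0.1211] 482
to-seal slope, right slope, z [ 0.0041 -0.0013  0.1206] 479
to-seal slope, right slope, z [ 0.0088 -0.0004  0.1212] 466
to-seal slope, right slope, z [ 0.007  -0.004   0.1211] 467
to-seal slope, right slope, z [ 0.0058 -0.0032  0.1212] 480
to-seal slope, right slope, z [ 0.0023 -0.0023  0.1207] 481
to-seal slope, right slope, z [0.0014 0.0008 0.1211] 468
to-seal slope, right slope, z [0.0034 0.0033 0.1212] 473
to-seal slope, right slope, z [0.0106 0.0002 0.1212] 480
to-seal slope, right slope, z [0.0034 0.0048 0.1206] 486
to-seal slope, right slope, z [ 0.0051 -0.0044  0.1211] 466
to-seal slope, right slope, z [0.0045 0.0053 0.1212] 471
```

The lid is level and fully down, so I'm handing in.

```bash
python3 -c "
from h import *
print(ticket.hand_in())"
```

```text
the job is handed in; nothing more can be done
None
```

The loose lid was on the front right cup: it rocked about 0.1 rad when pressed. I pressed it home at both ends, the last depth readings show it level and fully down, and the job is handed in with the hand clear (no verdict was returned).

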